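Seal a disk platter in its gasketed transport case

TASK

Put the disk platter away in its transport case: lift it by its hub (take the hub that carries the disc, not the bare spare one), keep it level, set it gently down between the pegs on the case floor, then swing the lid shut and press it down against the rubber gasket until the latch catches and the lid stays down by itself. Never lean on the case or lid with more than about 25 N, and leave the other things on the bench where they are.

Things in the scene. Friction and masses are not known exactly. Their poses are not given: they have to be found in the camera images.
- platter_mid (a point): Platter on its lifting hub, loose, about 220 g: a bright flat disc 95 mm across, 4 mm thick (6 to 10 mm above the hub's underside) on a plain round aluminium hub, 28 mm diameter, 42 mm tall. Point on the hub axis, half-way up (21 mm above its underside); z up. Grip the hub above the disc, 12 to 42 mm above the underside. It and the spare hub may have swapped places.
- spare_hub: Bystander: a bare hub of the same 28 mm diameter and 42 mm height but without a disc, only a 38 mm foot 6 mm high. Origin at the centre of its underside. Leave it alone.
- case: Transport case, fixed: grey open box 150 x 150 mm, walls 6 mm thick, 52 mm high, a black rubber bulb gasket on the rim (top 67 mm up while free). Origin: centre of its underside. x points level from the latch side to the hinge side, z up. A height-adjustable steel latch with spring bolt and stop is outside the middle of the latch side (x -76 to -118 mm, y within 22 mm, top 61 to 71 mm up).
- case_seat (a point): Centre of the top face of the case floor, 5 mm above the case's underside, where the hub's underside must stand. Six black pegs, 6 mm thick, 17 mm high, stand round it on a circle of 53.5 mm radius; the disc goes between them with 3 mm play all round.
- lid_hinge (a point): Middle of the lid's hinge axis, 81 mm from the case centre along the case's +x and 60 mm above its underside; the axis runs along the case's y. Its frame is that of the case.
- lid (a joint): Lid angle, rad: 0 level, grows as it opens, 1.57 upright; starts open. Plate 154 x 154 x 10 mm; outer face 7 mm above the hinge axis when level; free edge 158 mm from the axis. Stiff hinge (0.26 N m): stays where left. Below about 0.07 the gasket pushes back, 8 N plus 0.45 N per mm. Latched it stays below 0.053 untouched; unlatched the gasket lifts it to about 0.07.
- lid_press (a point): Where to press: on the lid's outer face, mid-width, 138 mm from the hinge axis, a dark flat pad 30 x 50 mm; moves with the lid, 67 mm above the case's underside when level. The latch height varies by 5 mm either way: it catches anywhere from -0.025 to 0.04 rad, feel for it, going slowly (about 8 mm/s). A push here of 12 to 19 N does it; 1 mm beyond, a hard stop makes the force climb steeply.
- drive: Bystander: an open hard drive 147 x 101 x 27 mm lying loose on the mat. Origin at the centre of its underside.
- screwdriver: Bystander: screwdriver 160 mm long, lying loose. Origin on its underside.
- tweezers: Bystander: steel tweezers 150 mm long, lying loose. Origin on the underside.
- comb: Bystander: head comb tool 120 mm long, lying loose. Origin on the underside.
- spacer: Bystander: a loose aluminium spacer ring 40 mm across, 8 mm high. Origin at the centre of its underside.
There are look-alikes about, which are no part of the job. There is more than one size of the part that bears platter_mid; the job needs the middle-sized.

How it is judged:
By the outcome, as a careful person would: the job done as asked, in the order asked, and still so for the second after the job is handed in, with the robot touching nothing.
It also fails if it takes over 67 s, if anything falls off the work surface, if the arm or the gripper's body presses on something with over 40 N, if the wrist force passes 120 N, or if a joint passes its speed limit or range.

ROBOT

A 6-joint arm with a two-finger parallel gripper is mounted at the origin on the work surface. World frame = base frame: x ahead of the robot, y to its left, z up, the work surface at z = 0. Lengths are in m, angles in rad, forces in N, time in s.
With the tool pointing down it reaches from about 0.425 to 0.95 m from the base axis. Payload 3.5 kg.
Tool frame: the origin (TCP) lies on the centre line of the jaws, within the pads' length; the fingertips stand 14 mm ahead of it and the grasp point (between the pads) lies 5 mm behind it (tips_ahead is the distance from the TCP to the fingertips, in m); y points along the fingers, z is the direction in which the jaws open and shut, and the axes are right-handed (so a half turn about y gives the same grasp; the last joint's range is limited). The gripper opens to 85 mm and grips with 20 to 120 N. Pads are 22 mm wide; open, the fingers measure 114 mm over their backs; the gripper's body (76 mm by 85 mm) begins 54 mm behind the grasp point. The pads swing forward as they close: fully open they stand 13 mm farther back than shut.
Start: joints at [1.089, 0.286, 1.577, -0, 1.279, -0.15], TCP at [0.22, 0.638, 0.245] pointing down, gripper open.
Joint ranges: [-2.77, 2.77], [-0.9, 2.22], [0.21, 2.48], [-1.53, 4.67], [0.24, 2.81], [-2.84, 2.84]. Speed limits (rad/s): [2.79, 2.79, 3.14, 3.14, 3.14, 3.14].

INTERFACE

Orientations are given as a unit quaternion [x, y, z, w].
In Python, from plant import get_state, read_camera, sign_off, tips_ahead gives the robot as it stands.
- The arm moves only by the tool send_rows, never from a script. Its argument "plan" is a list of rows, each a list of 2 entries, a list of its own where there are three numbers: the shift along the tool's x, y, z in units of 12 cm (1.0 is 12 cm), then the turn, a rotation vector about the tool's x, y, z in units of 360 degrees (1.0 is 360 degrees). In form: [[[tx, ty, tz], [rx, ry, rz]], ...]. A call has 1 to 12 rows; each row shifts and turns the commanded pose from where the row before left it, along the tool's axes as they then stand; what a row does not reach is not made up. A row lasts 1/10 s, in which the tool goes at most 50 mm and 8.59 degrees, less where a joint would pass 70% of its speed; a pose out of reach is approached as far as the arm can. A call with a number of a shift or a turn outside -1 to 1 is refused whole. A call with a gripper value outside its range is refused whole. "gripper" is the closure, from 0 (fully open) to 1 (shut), set as the call begins (left out, the last holds). The fingers move at their own pace and stop on an object; "grip_force" is the grip in N (left out, the last holds). Time passes only in rows, so rows that do not move let the fingers close. It gives the time, the measured TCP pose, the force and the opening at its end, in the units of the state.
- get_state(): the state, without advancing time (a new reading comes with each control period).
- read_camera(name): name is "scene" or "side" or "wrist"; returns a dict with "img" (400x640x3 uint8, blue, green, red), "fx", "fy", "cx", "cy" (pixels), "world_from_camera" (4x4, takes a point from camera to world coordinates); the wrist camera has in their place "mount" (4x4, takes a point from camera to tool coordinates, whose origin is the TCP and whose axes are the tool frame's). Camera axes: x right, y down, z forward; pixel columns grow to the right and rows downward; lengths in m; the calibration is good to about 2 mm. A picture is of the moment at which its call begins: read the wrist's pose just before it. There is no depth.
- sign_off(): hands the job in, once; it reports no verdict.
The state is a dict: "time": time; "qpos": joint angles; "dq": joint speeds; "joint_efforts": joint torques, N m; "eef_pos": TCP position; "tcp_rot": TCP orientation; "contact_force": force on the tool from outside, world axes, zero at the start; "wrist_torque": the same for the moment, N m; "opening": opening from 0.0 (shut) to 1.0 (fully open).
Only numpy, scipy, OpenCV 4.12 (cv2) and the standard library are available. Lean on these libraries where they do the work, as an engineer would, in place of code of your own. Each camera call takes 0.05 s, during which the arm holds its last target. There are 200 camera calls.

## Working session

There is one attempt and no reset: what is moved stays moved. The work goes in short steps, Python scripts to look and compute and a tool call to move; the robot and the scene stay as the last step left them, time stands still between calls to the robot, and variables do not carry over. Pictures are saved under pics/ and viewed, about 8 in all and at most 12, crops included, and the job is handed in when it is done.

Besides the shell and the picture viewer there is one more tool, called in YAML: its name, and indented under it one key for each argument. send_rows: Moves the arm, as the interface text tells. Its arguments: {"type":"object","properties":{"plan":{"type":"array"},"gripper":{"type":"number"},"grip_force":{"type":"number"}},"required":["plan"]}

```bash
mkdir -p pics; ls; cat > h.py <<'E'
import numpy as np, cv2
from scipy.spatial.transform import Rotation as R
from plant import *
def cam(n):
    s=get_state(); c=read_camera(n)
    if n=='wrist':
        T=np.eye(4);T[:3,:3]=R.from_quat(s['tcp_rot']).as_matrix();T[:3,3]=s['eef_pos'];c['W']=T@c['mount']
    else: c['W']=np.array(c['world_from_camera'])
    return c
def pix2z(c,u,v,z):
    W=c['W'];d=W[:3,:3]@np.array([(u-c['cx'])/c['fx'],(v-c['cy'])/c['fy'],1]);o=W[:3,3]
    return o+d*(z-o[2])/d[2]
def proj(c,p):
    q=np.linalg.inv(c['W'])@np.append(p,1);return np.array([q[0]/q[2]*c['fx']+c['cx'],q[1]/q[2]*c['fy']+c['cy']])
def tri(c1,p1,c2,p2):
    A=[];b=[]
    for c,(u,v) in((c1,p1),(c2,p2)):
        d=c['W'][:3,:3]@np.array([(u-c['cx'])/c['fx'],(v-c['cy'])/c['fy'],1]);d/=np.linalg.norm(d)
        P=np.eye(3)-np.outer(d,d);A.append(P);b.append(P@c['W'][:3,3])
    return np.linalg.lstsq(np.vstack(A),np.hstack(b),rcond=None)[0]
E
python3 - <<'E'
from h import *
import pickle
for n in('scene','side','wrist'):
    c=cam(n);pickle.dump(c,open(n+'.pkl','wb'));print(n,c['fx'],c['cx'],c['cy'],c['W'].round(3).tolist())
    cv2.imwrite(f'pics/{n}0.png',c['img'])
s=get_state();print(s)
E
```

```text
pics
scene 447.39059605274645 327.66861077922846 199.38276553334973 [[0.857, 0.305, -0.416, 0.983], [0.515, -0.474, 0.714, -0.807], [0.02, -0.826, -0.563, 0.692], [0.0, 0.0, 0.0, 1.0]]
side 398.20180429671984 317.8784453401458 198.035169834698 [[0.989, -0.117, 0.092, 0.455], [-0.149, -0.751, 0.643, -0.693], [-0.006, -0.65, -0.76, 0.816], [0.0, 0.0, 0.0, 1.0]]
wrist 286.8116727149606 320.99219891631043 196.01127926120375 [[0.325, 0.906, 0.272, 0.149], [0.946, -0.311, -0.096, 0.662], [-0.002, 0.288, -0.958, 0.372], [0.0, 0.0, 0.0, 1.0]]
{'time': 0.15, 'qpos': array([ 1.08895939e+00,  2.87025715e-01,  1.57787878e+00,  5.22214641e-05,
        1.27866221e+00, -1.49970586e-01]), 'dq': array([ 2.02980509e-03, -2.72463052e-03, -5.06046302e-03, -1.30866738e-04,
       -6.43168472e-05, -1.19726096e-03]), 'joint_efforts': array([ 1.03062583e-03, -4.06598532e+01, -2.93143022e+01, -1.52975476e-04,
        3.87250257e-03, -2.88579017e-06]), 'eef_pos': array([0.21962183, 0.63772906, 0.24420195]), 'tcp_rot': array([ 0.69805111, -0.11703362,  0.11656635, -0.6967353 ]), 'contact_force': array([ 1.2664931 , -0.44346747, -0.67994337]), 'wrist_torque': array([-0.0087974 , -0.00493676,  0.06710966]), 'opening': 0.9986642826882766}
```

View pics/scene0.png

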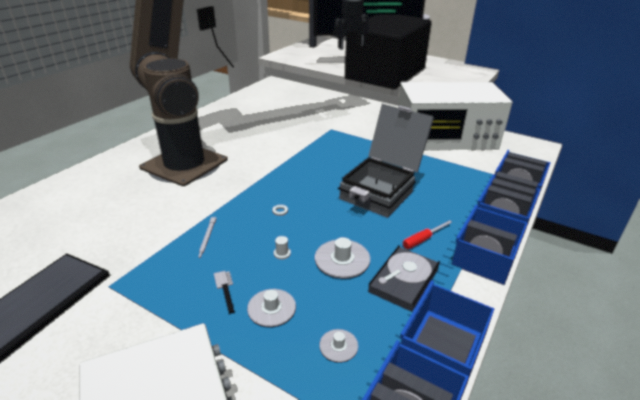

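View pics/side0.png

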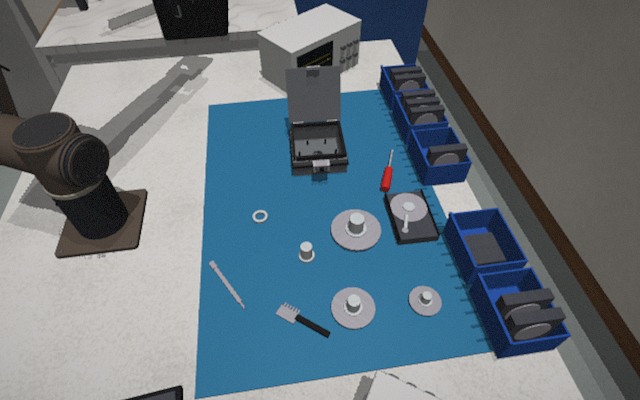

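The side view shows three discs on hubs: A at (356,230), B at (353,306) and C at (425,299). The bare hub is at (306,252), the spacer at (260,216) and the open case at (318,150). I'll check these in a close crop.

```bash
python3 - <<'E'
from h import *
import pickle
s=pickle.load(open('side.pkl','rb'));im=s['img']
a=cv2.resize(im[200:330,290:450],None,fx=4.5,fy=4.5,interpolation=cv2.INTER_CUBIC)
cv2.imwrite('pics/a.png',a)
b=cv2.resize(im[60:185,270:365],None,fx=4.8,fy=4.8,interpolation=cv2.INTER_CUBIC)
cv2.imwrite('pics/b.png',b)
# guess sizes from left/right edges, z=0.01
for n,l,r,c in(('A',331,382,(356,232)),('B',331,376,(353,308)),('C',409,442,(425,301))):
    print(n,np.linalg.norm(pix2z(s,l,c[1],.01)-pix2z(s,r,c[1],.01)),pix2z(s,*c,.01))
E
```

```text
A 0.1263969522602535 [ 0.62910738 -0.13540602  0.01      ]
B 0.09683272169496772 [ 0.58055454 -0.33092035  0.01      ]
C 0.07171419164550823 [ 0.73873141 -0.33876643  0.01      ]
```

View pics/a.png

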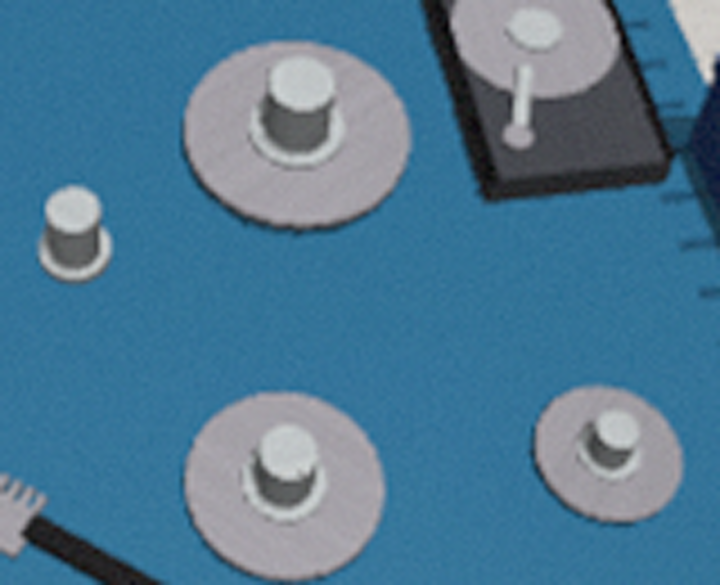

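View pics/b.png

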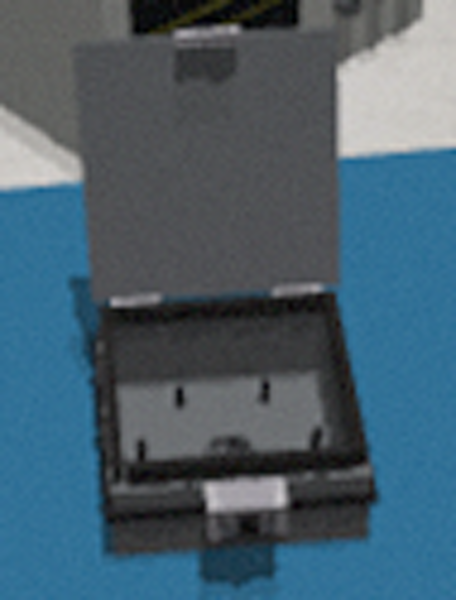

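B measures about 97 mm across, so it is the middle-sized platter. A is 126 mm, C is 72 mm and the bare spare hub is at (306,252). The case latch faces the camera, and the hinge is at the far side with the lid near upright.

```bash
python3 - <<'E'
from h import *
import pickle
s=pickle.load(open('side.pkl','rb'));c=pickle.load(open('scene.pkl','rb'));w=pickle.load(open('wrist.pkl','rb'))
A=lambda u,v:(u/4.5+290,v/4.5+200); B=lambda u,v:(u/4.8+270,v/4.8+60)
print('hubtop',pix2z(s,*A(289,447),.042),'disc',pix2z(s,*A(285,486),.01), 'scene hub', pix2z(c,271,295,.042),pix2z(c,271.5,307.5,.01))
for n,p,z in(('bl',(108,550),0),('br',(365,538),0),('hl',(135,300),.06),('hr',(297,289),.06),('latch',(247,495),.066),('lidTL',(78,45),.21),('lidTR',(336,38),.21)):
    print(n,pix2z(s,*B(*p),z))
print(tips_ahead, w['mount'].round(3).tolist(), R.from_quat(get_state()['tcp_rot']).as_matrix().round(3).tolist())
E
```

```text
hubtop [ 0.58206113 -0.32671937  0.042     ] disc [ 0.58126354 -0.33102906  0.01      ] scene hub [ 0.5805041  -0.32746143  0.042     ] [ 0.58185831 -0.33032395  0.01      ]
bl [ 4.95192159e-01  9.49465919e-02 -1.11022302e-16]
br [0.64727632 0.08116146 0.        ]
hl [0.53198766 0.24856812 0.06      ]
hr [0.63322953 0.24347501 0.06      ]
latch [0.5731586  0.06150839 0.066     ]
lidTL [0.51112318 0.29635218 0.21      ]
lidTR [0.65932654 0.28001284 0.21      ]
0.014 [[-0.0, 0.957, 0.289, -0.075], [0.0, -0.289, 0.957, -0.128], [1.0, 0.0, -0.0, -0.0], [0.0, 0.0, 0.0, 1.0]] [[0.945, -0.001, 0.326], [-0.326, -0.002, 0.945], [-0.0, -1.0, -0.002]]
```

send_rows:
  plan:
    - [[0,-0.23,0],[0,-0.0192,0]]
    - [[0,-0.23,0],[0,-0.0192,0]]
    - [[0.226,0,-0.34],[0,0,0]]
    - [[0.226,0,-0.34],[0,0,0]]
    - [[0.226,0,-0.34],[0,0,0]]
    - [[0.226,0,-0.34],[0,0,0]]
    - [[0.226,0,-0.34],[0,0,0]]
    - [[0.226,0,-0.34],[0,0,0]]
    - [[0.226,0,-0.34],[0,0,0]]
    - [[0.226,0,-0.34],[0,0,0]]
    - [[0.226,0,-0.34],[0,0,0]]
  gripper: 0.2

```text
time: 1.25
eef_pos: [0.43, 0.2486, 0.3004]
tcp_rot: [-0.706, 0.032, -0.032, 0.706]
contact_force: [0.5, 0.8, -0.9]
opening: 0.801
```

send_rows:
  plan:
    - [[0.141,0,-0.39],[0,0,0]]
    - [[0.141,0,-0.39],[0,0,0]]
    - [[0.141,0,-0.39],[0,0,0]]
    - [[0.141,0,-0.39],[0,0,0]]
    - [[0.141,0,-0.39],[0,0,0]]
    - [[0.141,0,-0.39],[0,0,0]]
    - [[0.141,0,-0.39],[0,0,0]]
    - [[0.141,0,-0.39],[0,0,0]]
    - [[0.141,0,-0.39],[0,0,0]]
    - [[0.141,0,-0.39],[0,0,0]]
    - [[0.141,0.3,-0.39],[0,0,0]]
    - [[0.141,0.3,-0.39],[0,0,0]]

```text
time: 2.45
eef_pos: [0.5771, -0.3118, 0.2422]
tcp_rot: [0.707, -0.031, 0.033, -0.706]
contact_force: [0.4, 0.1, -0.1]
opening: 0.803
```

send_rows:
  plan:
    - [[0,0.4,-0.05],[0,0,0]]
    - [[0,0.2,0],[0,0,0]]
    - [[0,0,0],[0,0,0]]
    - [[0,0,0],[0,0,0]]

```text
time: 2.85
eef_pos: [0.576, -0.3152, 0.17]
tcp_rot: [-0.706, 0.032, -0.032, 0.706]
contact_force: [-0.1, -0.1, 0.9]
opening: 0.799
```

```bash
python3 - <<'E'
from h import *
import pickle
c=cam('wrist');pickle.dump(c,open('w1.pkl','wb'));s=get_state();print(s['eef_pos'],s['time'],R.from_quat(s['tcp_rot']).as_matrix().round(4).tolist())
for p in((.582,-.3285,.042),(.5815,-.3285,.01)):
    q=tuple(int(x) for x in proj(c,p).round());print(q)
cv2.imwrite('pics/w1.png',c['img'])
E
```

```text
[ 0.5768327  -0.31562967  0.1718769 ] 2.9 [[0.9959, 0.0023, 0.0899], [-0.0899, -0.0017, 0.9959], [0.0024, -1.0, -0.0015]]
(308, 201)
(309, 191)
```

View pics/w1.png

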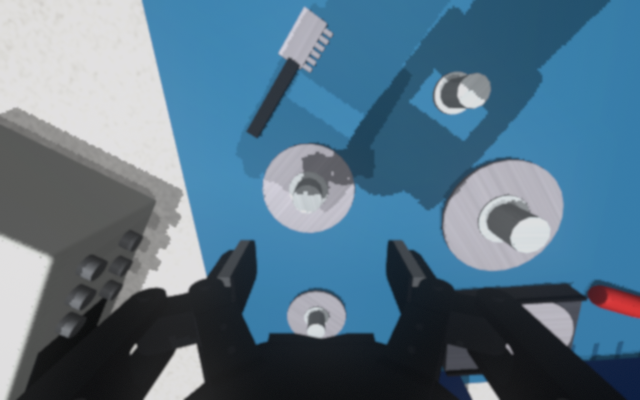

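The disc centre is at (308.5,188) and the hub top at (308,201), within 3 px of my prediction. The finger pads straddle the hub, with the jaw axis along the image's horizontal. Next I descend and grip.

send_rows:
  plan:
    - [[0.038,0.35,-0.1],[0,0,0]]
    - [[0,0.35,0],[0,0,0]]
    - [[0,0.25,0],[0,0,0]]
    - [[0,0.15,0],[0,0,0]]
    - [[0,0.05,0],[0,0,0]]
    - [[0,0.03,0],[0,0,0]]
    - [[0,0,0],[0,0,0]]
    - [[0,0,0],[0,0,0]]

```text
time: 3.7
eef_pos: [0.5806, -0.3285, 0.0305]
tcp_rot: [0.707, -0.031, 0.033, -0.706]
contact_force: [0.1, 0.5, -0.7]
opening: 0.802
```

send_rows:
  plan:
    - [[0,0.017,0],[0,0,0]]
    - [[0,0,0],[0,0,0]]
    - [[0,0,0],[0,0,0]]
    - [[0,0,0],[0,0,0]]
    - [[0,0,0],[0,0,0]]
    - [[0,0,0],[0,0,0]]
    - [[0,0,0],[0,0,0]]
    - [[0,0,0],[0,0,0]]
    - [[0,0,0],[0,0,0]]
    - [[0,0,0],[0,0,0]]
  gripper: 1
  grip_force: 45

```text
time: 4.7
eef_pos: [0.5798, -0.3281, 0.0271]
tcp_rot: [0.707, -0.032, 0.032, -0.706]
contact_force: [-0.9, -0.2, 5.3]
opening: 0.304
```

send_rows:
  plan:
    - [[0,-0.05,0],[0,0,0]]
    - [[0,-0.15,0],[0,0,0]]
    - [[0,-0.25,0],[0,0,0]]
    - [[0,-0.3,0],[0,0,0]]
    - [[0,-0.3,0],[0,0,0]]
    - [[0,-0.3,0],[0,0,0]]
    - [[0,-0.15,0],[0,0,0]]
    - [[0,-0.05,0],[0,0,0]]
    - [[0,0,0],[0,0,0]]

```text
time: 5.6
eef_pos: [0.5794, -0.3276, 0.2131]
tcp_rot: [0.707, -0.032, 0.032, -0.706]
contact_force: [0.1, 0.2, -2.2]
opening: 0.302
```

send_rows:
  plan:
    - [[-0.014,0,0.15],[0,0,0]]
    - [[-0.028,0,0.3],[0,0,0]]
    - [[-0.036,0,0.38],[0,0,0]]
    - [[-0.038,0,0.4],[0,0,0]]
    - [[-0.038,0,0.4],[0,0,0]]
    - [[-0.038,0,0.4],[0,0,0]]
    - [[-0.038,0,0.4],[0,0,0]]
    - [[-0.038,0,0.4],[0,0,0]]
    - [[-0.036,0,0.38],[0,0,0]]
    - [[-0.028,0,0.3],[0,0,0]]
    - [[-0.017,0,0.18],[0,0,0]]
    - [[-0.009,0,0.09],[0,0,0]]

```text
time: 6.8
eef_pos: [0.5754, 0.1308, 0.2098]
tcp_rot: [-0.706, 0.033, -0.029, 0.706]
contact_force: [-0.3, -0.5, -2.3]
opening: 0.3
```

send_rows:
  plan:
    - [[0,0,0],[0,0,0]]
    - [[0,0,0],[0,0,0]]
    - [[0,0,0],[0,0,0]]

```text
time: 7.1
eef_pos: [0.5775, 0.1268, 0.2118]
tcp_rot: [0.707, -0.033, 0.032, -0.706]
contact_force: [-0.1, 0.3, -3.1]
opening: 0.305
```

```bash
python3 - <<'E'
from h import *
import pickle
c=cam('wrist');pickle.dump(c,open('w2.pkl','wb'));s=get_state();print(s['eef_pos'],s['time'],R.from_quat(s['tcp_rot']).as_matrix().round(4).tolist())
d=cam('side');pickle.dump(d,open('s2.pkl','wb'))
cv2.imwrite('pics/w2.png',np.vstack([cv2.resize(c['img'],(600,375)),cv2.resize(d['img'][50:185,250:400],(250,225),interpolation=cv2.INTER_CUBIC).copy() if 0 else np.zeros((1,600,3),np.uint8)]))
E
```

```text
[0.57762462 0.12672308 0.21202041] 7.15 [[0.9957, -0.0005, 0.0921], [-0.0921, -0.0003, 0.9957], [-0.0005, -1.0, -0.0003]]
```

View pics/w2.png

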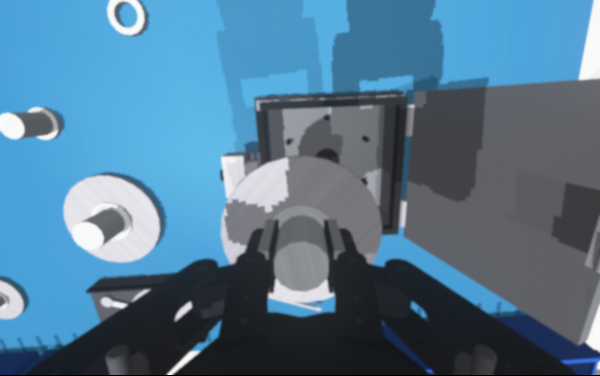

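The wrist view shows the held disc level. Pegs are visible at (290,141), (327,117), (366,139) and (365,182). The lid is open on the right and the latch is at (232,172). I'll take an enlarged crop for an exact fit.

```bash
python3 - <<'E'
from h import *
import pickle
c=pickle.load(open('w2.pkl','rb'))
cv2.imwrite('pics/w2c.png',cv2.resize(c['img'][85:285,225:455],None,fx=3,fy=3,interpolation=cv2.INTER_CUBIC))
E
```

```text
(no output)
```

View pics/w2c.png

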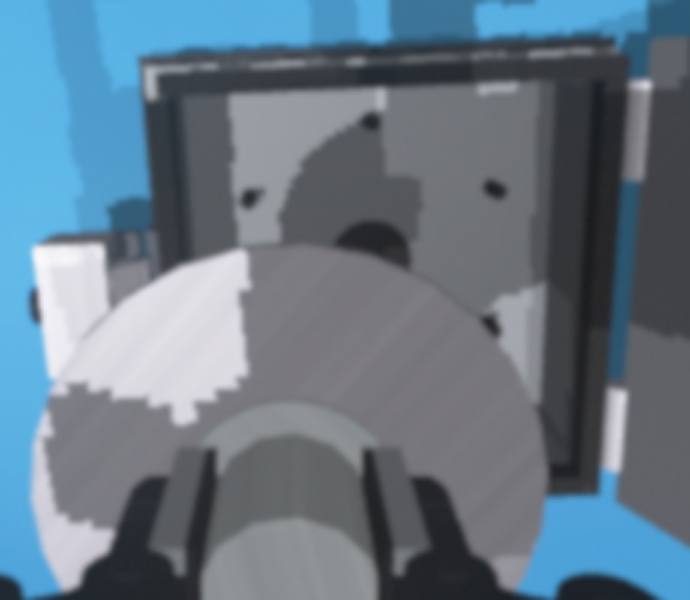

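```bash
python3 - <<'E'
from h import *
import pickle
from scipy.optimize import least_squares
c=pickle.load(open('w2.pkl','rb'))
f=lambda u,v:np.array([u/3+225,v/3+85])
P=[(f(248,202),150),(f(374,123),90),(f(500,191),30),(f(494,332),-30)]
def case(p,a,r,z):
    t=p[2]+np.deg2rad(a);return np.array([p[0]+r*np.cos(t),p[1]+r*np.sin(t),z])
def res(p): return np.hstack([proj(c,case(p,a,.0535,.022))-q for q,a in P])
s=least_squares(res,[.577,.164,np.deg2rad(85)]);print('case pegs',s.x[:2],np.rad2deg(s.x[2]),res(s.x).round(1))
for n,u,v in(('rim TL',142,60),('rim TR',628,45),('rim BR',600,492)): print(n,pix2z(c,*f(u,v),.060))
ex=s.x
for a,b in((-.075,.075),(.075,.075),(.075,-.075)):
    t=ex[2];print((proj(c,[ex[0]+a*np.cos(t)-b*np.sin(t),ex[1]+a*np.sin(t)+b*np.cos(t),.062])-[225,85])*3)
D=[f(548,480),f(30,490),f(300,243),f(400,262),f(185,270),f(500,365)]
tz=get_state()['eef_pos'][2]-.017
X=np.array([pix2z(c,*q,tz)[:2] for q in D])
g=lambda p:np.hypot(*(X-p[:2]).T)-p[2]
r=least_squares(g,[.577,.127,.0475]);print('disc',r.x,g(r.x).round(4))
r=least_squares(lambda p:g([*p,.0475]),[.577,.127]);print('disc fixedR',r.x)
print(get_state()['eef_pos'])
E
```

```text
case pegs [0.57587671 0.15928208] 86.82575065658386 [ 0.  -0.2 -0.3 -0.2 -0.1  0.5  0.3 -0.1]
rim TL [0.49484393 0.08862323 0.06      ]
rim TR [0.50419817 0.23855186 0.06      ]
rim BR [0.6566597 0.2318319 0.06     ]
[141.6131519   66.67219848]
[629.63610655  48.09905784]
[596.87865835 490.61845939]
disc [0.57867259 0.126323   0.04774165] [ 0.0007  0.0001  0.0006  0.0012 -0.0008 -0.0017]
disc fixedR [0.57839774 0.12636687]
[0.57772953 0.12674155 0.21217365]
```

send_rows:
  plan:
    - [[-0.02,0,0.1],[0,0,0]]
    - [[-0.027,0,0.123],[0,0,0]]
    - [[0,0.1,0.05],[0,0,0]]
    - [[0,0.22,0],[0,0,0]]
    - [[0,0.28,0],[0,0,0]]
    - [[0,0.28,0],[0,0,0]]
    - [[0,0.2,0],[0,0,0]]
    - [[0,0.12,0],[0,0,0]]
    - [[0,0.05,0],[0,0,0]]
    - [[0,0,0],[0,0,0]]
    - [[0,0,0],[0,0,0]]
    - [[0,0,0],[0,0,0]]

```text
time: 8.4
eef_pos: [0.5763, 0.1613, 0.0641]
tcp_rot: [-0.706, 0.031, -0.033, 0.707]
contact_force: [0.3, -0.1, -2.9]
opening: 0.3
```

```bash
python3 - <<'E'
from h import *
import pickle
c=cam('wrist');pickle.dump(c,open('w3.pkl','wb'));s=get_state();print(s['eef_pos'],s['time'],s['contact_force'],R.from_quat(s['tcp_rot']).as_matrix().round(4).tolist())
d=cam('side')
pickle.dump(d,open('s3.pkl','wb'))
a=c['img'][60:330,170:470];b=d['img'][50:185,255:375]
a=cv2.resize(a,(500,450),interpolation=cv2.INTER_CUBIC);b=cv2.resize(b,(300,338),interpolation=cv2.INTER_CUBIC)
b=np.vstack([b,np.zeros((112,300,3),np.uint8)])
cv2.imwrite('pics/w3.png',np.hstack([a,b]))
E
```

```text
[0.57611572 0.16125129 0.06396532] 8.45 [-0.35494111 -0.02470424 -3.32910396] [[0.9959, 0.0031, 0.0904], [-0.0904, 0.0003, 0.9959], [0.0031, -1.0, 0.0006]]
```

View pics/w3.png

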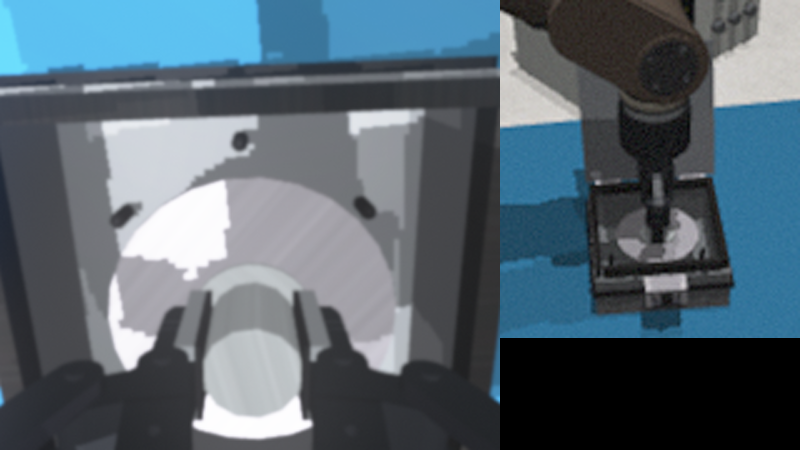

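```bash
python3 - <<'E'
from h import *
import pickle
from scipy.optimize import least_squares
c=pickle.load(open('w3.pkl','rb'))
f=lambda u,v:np.array([u*.6+170,v*.6+60])
P=[(f(116,219),150),(f(238,146),90),(f(371,213),30)]
def case(p,a,r,z):
    t=p[2]+np.deg2rad(a);return np.array([p[0]+r*np.cos(t),p[1]+r*np.sin(t),z])
def res(p): return np.hstack([proj(c,case(p,a,.0535,.022))-q for q,a in P])
s=least_squares(res,[.577,.164,np.deg2rad(85)]);print('case pegs',s.x[:2],np.rad2deg(s.x[2]),res(s.x).round(1))
e=get_state()['eef_pos']
X=np.array([pix2z(c,*f(*q),e[2]-.017)[:2] for q in((108,300),(396,310),(255,178),(180,197),(330,197),(384,265),(118,262))])
r=least_squares(lambda p:np.hypot(*(X-p[:2]).T)-p[2],[.577,.127,.0475]);print('disc',r.x,r.fun.round(4))
r=least_squares(lambda p:np.hypot(*(X-p[:2]).T)-.0475,[.577,.127]);print('disc',r.x,e)
E
```

```text
case pegs [0.57577345 0.15848345] 86.51230340210395 [ 0.7  0.9  1.  -1.2 -1.8  0.2]
disc [0.57804043 0.16092627 0.04812223] [ 0.0002  0.0004  0.0001 -0.0004  0.0006 -0.0008 -0.0001]
disc [0.57723621 0.16101905] [0.57590434 0.16118774 0.06373314]
```

send_rows:
  plan:
    - [[-0.01,0,-0.018],[0,0,0]]
    - [[0,0.05,0],[0,0,0]]
    - [[0,0.05,0],[0,0,0]]
    - [[0,0.04,0],[0,0,0]]
    - [[0,0.03,0],[0,0,0]]
    - [[0,0.015,0],[0,0,0]]
    - [[0,0.01,0],[0,0,0]]
    - [[0,0,0],[0,0,0]]
    - [[0,0,0],[0,0,0]]

```text
time: 9.4
eef_pos: [0.5737, 0.1591, 0.039]
tcp_rot: [-0.706, 0.032, -0.032, 0.706]
contact_force: [0.2, -0.4, -2.3]
opening: 0.304
```

send_rows:
  plan:
    - [[0,0.01,0],[0,0,0]]
    - [[0,0.01,0],[0,0,0]]
    - [[0,0.01,0],[0,0,0]]
    - [[0,0.01,0],[0,0,0]]
    - [[0,0,0],[0,0,0]]
    - [[0,0,0],[0,0,0]]

```text
time: 10.0
eef_pos: [0.5735, 0.159, 0.034]
tcp_rot: [0.706, -0.032, 0.032, -0.706]
contact_force: [-0.0, 0.7, -3.8]
opening: 0.303
```

send_rows:
  plan:
    - [[0,0.008,0],[0,0,0]]
    - [[0,0,0],[0,0,0]]
    - [[0,0,0],[0,0,0]]

```text
time: 10.3
eef_pos: [0.5736, 0.1591, 0.0331]
tcp_rot: [0.706, -0.032, 0.032, -0.706]
contact_force: [0.2, -0.2, -2.7]
opening: 0.299
```

send_rows:
  plan:
    - [[0,0.008,0],[0,0,0]]
    - [[0,0,0],[0,0,0]]
    - [[0,0,0],[0,0,0]]

```text
time: 10.6
eef_pos: [0.5736, 0.159, 0.033]
tcp_rot: [0.706, -0.032, 0.032, -0.706]
contact_force: [-4.0, -0.3, 5.8]
opening: 0.302
```

send_rows:
  plan:
    - [[0,0,0],[0,0,0]]
    - [[0,0,0],[0,0,0]]
    - [[0,0,0],[0,0,0]]
    - [[0,0,0],[0,0,0]]
  gripper: 0.5

```text
time: 11.0
eef_pos: [0.5737, 0.1591, 0.032]
tcp_rot: [-0.706, 0.032, -0.032, 0.706]
contact_force: [0.3, 0.6, -0.4]
opening: 0.495
```

send_rows:
  plan:
    - [[0,-0.05,0],[0,0,0]]
    - [[0,-0.2,0],[0,0,0]]
    - [[0,-0.35,0],[0,0,0]]
    - [[0,-0.35,0],[0,0,0]]
    - [[0,-0.35,0],[0,0,0]]
    - [[-0.2,-0.3,-0.2],[0,0,0]]
    - [[0,0,0],[0,0,0]]
    - [[0,0,0],[0,0,0]]
    - [[0,0,0],[0,0,0]]

```text
time: 11.9
eef_pos: [0.5469, 0.1374, 0.223]
tcp_rot: [0.706, -0.033, 0.031, -0.706]
contact_force: [-0.3, -0.4, -0.3]
opening: 0.495
```

```bash
python3 - <<'E'
from h import *
import pickle
c=cam('wrist');pickle.dump(c,open('w4.pkl','wb'));s=get_state();print(s['eef_pos'],s['time'],s['contact_force'],s['opening'])
d=cam('side');e=cam('scene')
pickle.dump((d,e),open('s4.pkl','wb'))
a=c['img'];a=cv2.resize(a,(480,300));b=d['img'][50:185,255:375]
b=cv2.resize(b,(320,360),interpolation=cv2.INTER_CUBIC);b=b[:300] if 0 else cv2.resize(b,(267,300))
e=cv2.resize(e['img'][90:225,320:450],None,fx=2,fy=2,interpolation=cv2.INTER_CUBIC)
cv2.imwrite('pics/w4.png',np.vstack([np.hstack([a,b]),np.hstack([e,np.zeros((e.shape[0],747-e.shape[1],3),np.uint8)])]))
E
```

```text
[0.5468126  0.13742384 0.22235851] 11.95 [-0.96611322 -0.39817635 -0.91225643] 0.49712525885284975
```

View pics/w4.png

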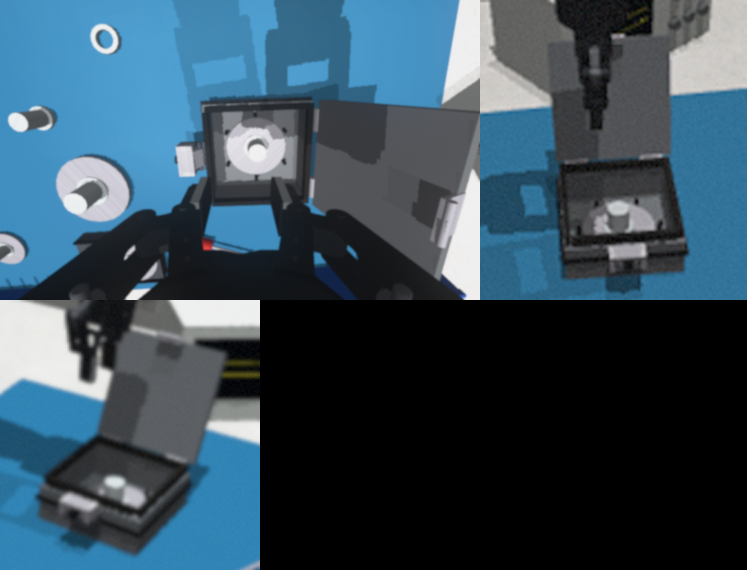

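All the pegs are visible around the disc, which is seated level. Next I triangulate the lid's free edge to get its angle.

```bash
python3 - <<'E'
from h import *
import pickle
d,e=pickle.load(open('s4.pkl','rb'))
g=lambda u,v:((u-480)/2.225+255,v/2.222+50); k=lambda u,v:(u/2+320,(v-300)/2+90)
L=tri(d,g(550,43),e,k(119,331));Rr=tri(d,g(673,36),e,k(227,352));print(L,Rr)
c0=np.array([.5758,.159]);t=np.deg2rad(86.7);x=np.array([np.cos(t),np.sin(t)]);h=c0+.081*x;print('hinge',h)
m=(L+Rr)/2;a=(m[:2]-h)@x;print('angle',np.arctan2(m[2]-.06,-a),np.hypot(a,m[2]-.06))
E
```

```text
[0.50980803 0.28324636 0.21294157] [0.66448006 0.28124903 0.21498901]
hinge [0.58046269 0.23986569]
angle 1.8413101813964499 0.1597757408324683
```

```bash
python3 - <<'E'
from h import *
s=get_state();print(s['qpos'].round(3),s['eef_pos'],R.from_quat(s['tcp_rot']).as_matrix().round(3).tolist())
E
```

```text
[ 0.066  0.065  1.873  0.     1.207 -1.414] [0.54690075 0.13747195 0.22214802] [[0.996, -0.003, 0.09], [-0.09, -0.0, 0.996], [-0.003, -1.0, -0.0]]
```

send_rows:
  plan:
    - [[0,-0.05,0],[0,0.02225,0]]
    - [[0,-0.05,0],[0,0.02225,0]]
    - [[0,-0.05,0],[0,0.02225,0]]
    - [[0,-0.05,0],[0,0.02225,0]]
    - [[0,-0.05,0],[0,0.02225,0]]
    - [[0,-0.05,0],[0,0.02225,0]]
    - [[0,-0.05,0],[0,0.02225,0]]
    - [[0,-0.05,0],[0,0.02225,0]]
    - [[0,-0.05,0],[0,0.02225,0]]
    - [[0,-0.05,0],[0,0.02225,0]]
    - [[0,-0.05,0],[0,0.02225,0]]
    - [[0,0,0],[0,0,0]]
  gripper: 1

```text
time: 13.25
eef_pos: [0.5479, 0.1375, 0.2898]
tcp_rot: [-0.486, 0.514, -0.514, 0.485]
contact_force: [0.4, -0.5, 0.3]
opening: 0.0
```

send_rows:
  plan:
    - [[-0.2,0,0.03],[0,0,0]]
    - [[-0.3,0,0.04],[0,0,0]]
    - [[-0.35,0,0.05],[0,0,0]]
    - [[-0.35,0,0.05],[0,0,0]]
    - [[-0.3,0,0.04],[0,0,0]]
    - [[-0.16,0,0.02],[0,0,0]]
    - [[0,0,0],[0,0,0]]
    - [[0,0,0],[0,0,0]]

```text
time: 14.05
eef_pos: [0.5862, 0.3346, 0.2886]
tcp_rot: [-0.487, 0.514, -0.513, 0.485]
contact_force: [0.4, -0.1, -0.0]
opening: 0.003
```

send_rows:
  plan:
    - [[0,0.2,0],[0,0,0]]
    - [[0,0.3,0],[0,0,0]]
    - [[0,0.24,0],[0,0,0]]
    - [[0.1,0,0],[0,0,0]]
    - [[0.13,0,0],[0,0,0]]
    - [[0.13,0,0],[0,0,0]]
    - [[0.13,0,0],[0,0,0]]
    - [[0.13,-0.02,0],[0,0,0]]

```text
time: 14.85
eef_pos: [0.5834, 0.2588, 0.2061]
tcp_rot: [0.484, -0.513, 0.515, -0.487]
contact_force: [1.1, 1.6, -1.1]
opening: 0.001
```

send_rows:
  plan:
    - [[0.136,0.022,0],[0,0,0]]
    - [[0.136,0.022,0],[0,0,0]]
    - [[0.136,0.022,0],[0,0,0]]
    - [[0.145,0.073,0],[0,0,0]]
    - [[0.145,0.073,0],[0,0,0]]
    - [[0.116,0.112,0],[0,0,0]]
    - [[0.116,0.112,0],[0,0,0]]
    - [[0.068,0.117,0],[0,0,0]]
    - [[0.068,0.117,0],[0,0,0]]
    - [[0,0,0],[0,0,0]]

```text
time: 15.85
eef_pos: [0.5727, 0.1315, 0.1197]
tcp_rot: [-0.487, 0.516, -0.513, 0.483]
contact_force: [-0.3, 0.1, -1.0]
opening: -0.001
```

```bash
python3 - <<'E'
from h import *
d=cam('side');e=cam('scene')
b=cv2.resize(d['img'][50:185,250:380],None,fx=2.8,fy=2.8,interpolation=cv2.INTER_CUBIC)
e=cv2.resize(e['img'][90:225,320:450],None,fx=2.8,fy=2.8,interpolation=cv2.INTER_CUBIC)
cv2.imwrite('pics/w5.png',np.hstack([b,e]))
for i in range(3):print(get_state()['eef_pos'],get_state()['contact_force'])
E
```

```text
[0.57432443 0.13253839 0.12230672] [0.22930586 0.33361082 0.14660502]
[0.57432443 0.13253839 0.12230672] [0.22930586 0.33361082 0.14660502]
[0.57432443 0.13253839 0.12230672] [0.22930586 0.33361082 0.14660502]
```

View pics/w5.png

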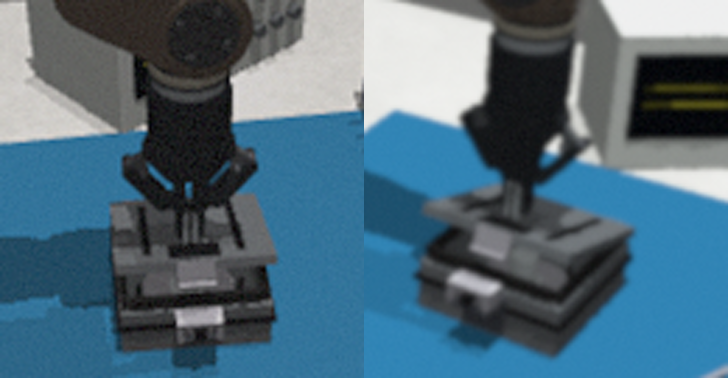

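send_rows:
  plan:
    - [[0,-0.13,0],[0,0,0]]
    - [[0.12,0,0],[0,0,0]]
    - [[0.12,0,0],[0,0,0]]
    - [[0,0.08,0],[0,0,0]]
    - [[0,0.08,0],[0,0,0]]
    - [[0,0.08,0],[0,0,0]]
    - [[0,0.05,0],[0,0,0]]
    - [[0,0,0],[0,0,0]]
    - [[0,0,0],[0,0,0]]

```text
time: 16.85
eef_pos: [0.5729, 0.1042, 0.1035]
tcp_rot: [-0.486, 0.514, -0.514, 0.485]
contact_force: [-0.4, -0.2, 1.0]
opening: 0.002
```

Now the slow descent at about 8 mm/s, with short calls so I can watch the force.

send_rows:
  plan:
    - [[0,0.007,0],[0,0,0]]
    - [[0,0.007,0],[0,0,0]]
    - [[0,0.007,0],[0,0,0]]
    - [[0,0.007,0],[0,0,0]]
    - [[0,0.007,0],[0,0,0]]
    - [[0,0.007,0],[0,0,0]]
    - [[0,0.007,0],[0,0,0]]
    - [[0,0.007,0],[0,0,0]]
    - [[0,0.007,0],[0,0,0]]
    - [[0,0.007,0],[0,0,0]]

```text
time: 17.85
eef_pos: [0.5734, 0.1034, 0.0961]
tcp_rot: [0.486, -0.514, 0.514, -0.485]
contact_force: [-1.1, -2.9, 4.7]
opening: -0.002
```

send_rows:
  plan:
    - [[0,0.007,0],[0,0,0]]
    - [[0,0.007,0],[0,0,0]]

```text
time: 18.05
eef_pos: [0.5735, 0.1033, 0.0945]
tcp_rot: [0.486, -0.514, 0.514, -0.485]
contact_force: [-2.1, -3.4, 7.3]
opening: 0.0
```

send_rows:
  plan:
    - [[0,0.007,0],[0,0,0]]
    - [[0,0.007,0],[0,0,0]]

```text
time: 18.25
eef_pos: [0.5736, 0.1032, 0.094]
tcp_rot: [0.486, -0.514, 0.514, -0.485]
contact_force: [-4.8, -3.3, 12.8]
opening: -0.0
```

send_rows:
  plan:
    - [[0,0.007,0],[0,0,0]]
    - [[0,0.007,0],[0,0,0]]

```text
time: 18.45
eef_pos: [0.5736, 0.1032, 0.0928]
tcp_rot: [0.486, -0.514, 0.514, -0.485]
contact_force: [-5.7, -4.3, 11.1]
opening: 0.005
```

send_rows:
  plan:
    - [[0,0.007,0],[0,0,0]]

```text
time: 18.55
eef_pos: [0.5736, 0.1031, 0.0917]
tcp_rot: [0.486, -0.514, 0.514, -0.485]
contact_force: [-5.0, -5.1, 10.9]
opening: -0.002
```

send_rows:
  plan:
    - [[0,0.007,0],[0,0,0]]
    - [[0,0.007,0],[0,0,0]]

```text
time: 18.75
eef_pos: [0.5736, 0.1029, 0.09]
tcp_rot: [0.486, -0.514, 0.514, -0.485]
contact_force: [-4.9, -5.3, 11.8]
opening: 0.001
```

send_rows:
  plan:
    - [[0,0.007,0],[0,0,0]]
    - [[0,0.007,0],[0,0,0]]

```text
time: 18.95
eef_pos: [0.5735, 0.1028, 0.0882]
tcp_rot: [0.486, -0.513, 0.515, -0.485]
contact_force: [-4.6, -5.3, 10.0]
opening: 0.001
```

send_rows:
  plan:
    - [[0,0.007,0],[0,0,0]]

```text
time: 19.05
eef_pos: [0.5735, 0.1027, 0.0873]
tcp_rot: [0.486, -0.513, 0.515, -0.485]
contact_force: [-5.0, -6.1, 12.5]
opening: -0.001
```

send_rows:
  plan:
    - [[0,0.007,0],[0,0,0]]
    - [[0,0.007,0],[0,0,0]]

```text
time: 19.25
eef_pos: [0.5735, 0.1026, 0.0862]
tcp_rot: [0.487, -0.513, 0.514, -0.485]
contact_force: [-7.8, -6.6, 16.6]
opening: 0.002
```

send_rows:
  plan:
    - [[0,0.007,0],[0,0,0]]

```text
time: 19.35
eef_pos: [0.5736, 0.1026, 0.086]
tcp_rot: [0.487, -0.513, 0.514, -0.485]
contact_force: [-9.1, -6.3, 19.9]
opening: -0.002
```

send_rows:
  plan:
    - [[0,0.007,0],[0,0,0]]

```text
time: 19.45
eef_pos: [0.5736, 0.1025, 0.0858]
tcp_rot: [0.487, -0.513, 0.514, -0.485]
contact_force: [-10.3, -6.3, 23.0]
opening: 0.001
```

The force climbed steeply at z ≈ 0.086 m, about 0.035 rad. I'll back off gently to see whether the latch caught.

send_rows:
  plan:
    - [[0,-0.02,0],[0,0,0]]
    - [[0,-0.02,0],[0,0,0]]
    - [[0,-0.015,0],[0,0,0]]
    - [[0,0,0],[0,0,0]]

```text
time: 19.85
eef_pos: [0.5729, 0.1043, 0.0882]
tcp_rot: [-0.485, 0.515, -0.514, 0.485]
contact_force: [0.2, -0.1, 0.5]
opening: -0.002
```

send_rows:
  plan:
    - [[0,-0.01,0],[0,0,0]]
    - [[0,0,0],[0,0,0]]

```text
time: 20.05
eef_pos: [0.5729, 0.1041, 0.0895]
tcp_rot: [-0.486, 0.514, -0.514, 0.485]
contact_force: [1.2, -0.6, -0.2]
opening: -0.0
```

No force at z = 0.088 m, where an unlatched lid would still be pushing, so it looks latched. I'll withdraw, wait and look.

send_rows:
  plan:
    - [[0,-0.1,0],[0,0,0]]
    - [[0,-0.3,0],[0,0,0]]
    - [[-0.1,-0.4,0],[0,0,0]]
    - [[-0.1,-0.4,0],[0,0,0]]
    - [[-0.3,-0.3,0],[0,0,0]]
    - [[-0.3,0,-0.2],[0,0,0]]
    - [[-0.3,0,-0.2],[0,0,0]]
    - [[-0.2,0,-0.2],[0,0,0]]
    - [[0,0,0],[0,0,0]]
    - [[0,0,0],[0,0,0]]
    - [[0,0,0],[0,0,0]]

```text
time: 21.15
eef_pos: [0.5109, 0.2625, 0.2699]
tcp_rot: [0.485, -0.514, 0.515, -0.485]
contact_force: [0.4, -0.7, 0.7]
opening: 0.001
```

```bash
python3 - <<'E'
from h import *
d=cam('side');e=cam('scene')
import pickle;pickle.dump((d,e),open('s6.pkl','wb'))
b=cv2.resize(d['img'][90:190,270:370],(400,400),interpolation=cv2.INTER_CUBIC)
e2=cv2.resize(e['img'][130:230,320:420],(400,400),interpolation=cv2.INTER_CUBIC)
cv2.imwrite('pics/w6.png',np.hstack([b,e2]));
# predicted free-edge outer corner rows for angles
t=np.deg2rad(86.7);x=np.array([np.cos(t),np.sin(t)]);y=np.array([-x[1],x[0]]);h=np.array([.5805,.2399])
for th in(0.035,.07,.1):
  for w in(.077,-.077):
    p=np.append(h+x*(-.158*np.cos(th)+.007*np.sin(th))+y*w,.06+.158*np.sin(th)+.007*np.cos(th))
    print(th,w,(proj(d,p)-[270,90])*4,(proj(e,p)-[320,130])*4+[400,0])
print(get_state()['contact_force'],get_state()['time'])
E
```

```text
0.035 0.077 [ 84.45659307 272.0032277 ] [475.16862435 186.1703462 ]
0.035 -0.077 [311.63810165 256.5420849 ] [681.13424365 262.00804767]
0.07 0.077 [ 83.94812093 265.47785125] [475.89220873 178.73521857]
0.07 -0.077 [311.94517578 250.01280786] [682.407716   254.29073659]
0.1 0.077 [ 83.49991861 259.7086417 ] [476.64052523 172.26128023]
0.1 -0.077 [312.17679193 244.24324277] [683.61619326 247.55967232]
[ 0.55404182 -0.76389077 -0.43942902] 21.25
```

View pics/w6.png

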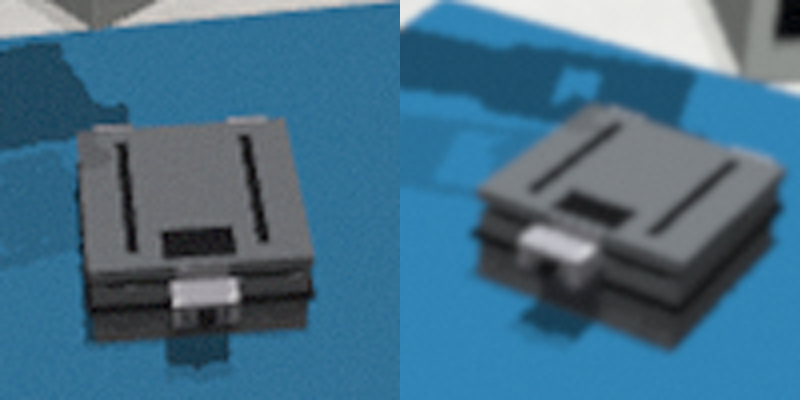

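The lid's free edge is at (88,272) and (313,259) in the side view. That matches about 0.035 rad or less, against predicted rows of 265 and 250 for an unlatched 0.07 rad. The arm is clear of everything, so I'm handing in.

```bash
python3 -c "
from plant import *
print(sign_off())"
```

```text
the job is handed in; nothing more can be done
None
```

The platter is in its case with the lid shut and latched, and I handed the job in at about 21 s of the 67 s limit.

- **Platter:** I lifted the middle-sized one (about 97 mm measured) by its hub and kept it level. It is seated between the six pegs, and a camera view after release showed them all around the disc. The hub touched down with about 6 N.
- **Lid:** I swung it shut and pressed slowly on the pad.
    - **Press force:** The force stayed around 11–12 N over most of the press, then climbed steeply at the stop. The peak was 23 N vertically, or about 26 N counting the sideways drag, which is right at the "about 25 N" limit.
    - **Latch check:** Backing off by 2–3 mm, the contact force fell to zero at a height where an unlatched lid would still push with at least 8 N. The last pictures put the lid at about 0.035 rad, below the 0.053 limit, with the arm clear.
- **Not checked:** My first rough estimate of the case position disagreed by about 5 mm with the later fit to the pegs. I used the peg fit, which a second look confirmed. I felt no contact with any of the other things on the bench, but I did not measure their positions again at the end.

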